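# Shut the hook box and push it into its corner

## Task

Press the open lid of the clear box fully shut and push the box along the counter into the blue-topped steel corner stop, so that its back (the hinge side) sits flush against the back rail and its end flush against the side rail, lid shut. Use only pushes and presses with the fingers: the box stays flat on the counter and is never lifted or tipped. Do not disturb the other kitchen things.

Things in the scene. Friction and masses are not known exactly. Their poses are not given: they have to be found in the camera images.
- box: clear box, orange band at its foot, hooks fixed inside; loose, 0.25-0.55 kg. 80 (x) x 110 (y) x 50 mm tall, 54 with lid shut. Origin: centre of underside, z up, +x to its back (hinge side; a clip juts 6 mm there at 31-46 mm height, above the rails). Starts within 0.35 rad of the stop's yaw, 30-65 mm short of the back rail's line. In place: origin at (-40, -55) mm in the stop's frame, same yaw
- lid (a joint): angle of the box's flat clear lid (80 x 110 x 4 mm, orange free edge); 0 = shut, positive = open, starts at 0.35 to 0.75 rad. Hinge line: along the box's y at its top back edge (box x = +40 mm, height 50 mm). Friction hinge, no catch: stays at any angle, about 1 N down near the free edge closes it
- lid_edge (a point): middle of the lid's orange free edge, top side; shut, it lies at box x = -40 mm, 54 mm above the counter
- corner: L-shaped stop of steel bars with blue tops, fixed, 10 mm thick, 26 mm tall. Origin: inside corner at counter level, z up. Back rail's inner face: plane x = 0, from y = 10 to -150 mm; side rail's inner face: plane y = 0, from x = 0 to -150 mm (on the left seen from the robot). The box belongs at x < 0, y < 0
- spatula: perforated steel spatula with black handle lying flat, about 315 x 75 x 14 mm; bystander, leave alone
- strainer: steel strainer spoon with wooden handle lying flat, about 315 x 90 x 14 mm; bystander, leave alone
- jar: amber spice jar with steel cap, 44 mm across, 85 mm tall, origin at the centre of its underside; bystander, leave standing
- mill: small dark wooden pepper mill, 48 mm across, 106 mm tall, origin at the centre of its underside; bystander, leave standing
- mug: blue mug, 80 mm across, 90 mm tall, origin at the centre of its underside; bystander, leave standing
- bowl: white bowl, 130 mm across, 50 mm tall, origin at the centre of its underside; bystander, leave alone
There are look-alikes about, which are no part of the job. Leave any yellow look-alike of the box alone. Leave any yellow look-alike of the corner alone.

How it is judged (in metres and radians):
At the end, for the whole second after the job is handed in: The lid is shut (hinge under 0.07 rad); the box stands flat and still in the corner stop, its origin within about 6 mm of the flush place towards either rail, turned no more than 0.07 rad from the stop (value of joint lid below 0.07 rad and x of box in the frame of corner between -0.046 and -0.036 m and y of box in the frame of corner between -0.061 and -0.051 m and angle between the x axis of box and the x axis of corner, either way round below 0.07 rad and height (world z) of box below 0.005 m and angle between box's own z axis and vertical below 0.05 rad and linear speed of box below 0.01 m/s); the robot touches nothing.
It fails at once if the box is lifted off the counter or tipped (height (world z) of box above 0.012 m or angle between box's own z axis and vertical above 0.25 rad).
It fails at once if a bystander is moved more than 30 mm or knocked over (distance of any of spatula, strainer, jar, mill, mug, bowl from where it was at the start of the episode above 0.03 m or angle between any of spatula, strainer, jar, mill, mug, bowl's own z axis and vertical above 0.6 rad).
It also fails if it takes over 64 s, if anything falls off the work surface, if the arm or the gripper's body presses on something with over 40 N, if the wrist force passes 120 N, or if a joint passes its speed limit or range.

## Robot

A 6-joint arm with a two-finger parallel gripper is mounted at the origin on the work surface. World frame = base frame: x ahead of the robot, y to its left, z up, the work surface at z = 0. Lengths are in mm, angles in rad, forces in N, time in s.
With the tool pointing down it reaches from about 350 to 1000 mm from the base axis. Payload 7.1 kg.
Tool frame: the origin (TCP) lies on the centre line of the jaws, within the pads' length; the fingertips stand 14 mm ahead of it and the grasp point (between the pads) lies 5 mm behind it; z points along the fingers, x is the direction in which the jaws open and shut, and the axes are right-handed (so a half turn about z gives the same grasp; the last joint's range is limited). The gripper opens to 85 mm and grips with 20 to 120 N. Pads are 22 mm wide; open, the fingers measure 114 mm over their backs; the gripper's body (76 mm by 85 mm) begins 54 mm behind the grasp point. The pads swing forward as they close: fully open they stand 13 mm farther back than shut.
Start: joints at [-1.333, 0.423, 1.63, -0, 1.089, -0.019], TCP at [158.761, -604.483, 245.319] pointing down, gripper open.
Joint ranges: [-3, 3], [-0.9, 2.11], [0.09, 2.58], [-1.31, 4.45], [0.11, 2.69], [-2.54, 2.54]. Speed limits (rad/s): [2.39, 2.39, 3.01, 3.14, 3.14, 3.14].

## Interface

Orientations are given as a unit quaternion [w, x, y, z].
In Python, from cell import env gives the robot as it stands.
- The arm moves only by the shell command python3 -m creep 'ROWS' [FORCE]. ROWS is JSON, a list of rows, each a list of 3 entries, a list of its own where there are three numbers: the finger opening in mm, from 0 to 85.4, then the shift along the world's x, y, z in mm, then the turn, a rotation vector about the world's x, y, z in rad. In form: [[gripper, [x, y, z], [ax, ay, az]], ...]. A call has exactly 5 rows; each row is the pose to reach, as a shift and turn from the pose commanded when the call began; what a row does not reach only later rows make up. A row lasts 1/10 s, in which the tool goes at most 50 mm and 8.59 degrees, less where a joint would pass 70% of its speed; a pose out of reach is approached as far as the arm can. A call with a gripper value outside its range is refused whole. The fingers move at their own pace and stop on an object; FORCE is the grip in N (left out, the last holds). Time passes only in rows, so rows that repeat a pose let the fingers close, or fill a call up. It gives the time, the measured TCP pose, the force and the opening at its end, in the units of the state.
- env.get_obs(): the state, without advancing time (a new reading comes with each control period).
- env.grab_frame(name): name is "scene" or "top" or "wrist"; returns the picture (480x640x3 uint8, red, green, blue); there is no depth.
- env.camera_model(name): a dict with "intrinsics" (3x3 intrinsics, pixels), "rvec" (rotation vector, rad) and "tvec" (3), from world to camera coordinates, as OpenCV has them. Camera axes: x right, y down, z forward; pixel columns grow to the right and rows downward; lengths in mm; the calibration is good to about 2 mm. The wrist camera is an equidistant fisheye: a pixel r from the principal point sees the ray r / f radians off the axis. A picture is of the moment at which its call begins: read the wrist's pose just before it. camera_model takes no time and is no camera call; for the wrist camera it gives the pose at the moment of the call.
- env.hand_in(): hands the job in, once; it reports no verdict.
The state is a dict: "time": time; "qpos": joint angles; "joint_velocities": joint speeds; "joint_efforts": joint torques, N m; "position": TCP position; "eef_rot": TCP orientation; "wrist_force": force on the tool from outside, world axes, zero at the start; "moment": the same for the moment, N m; "finger_gap": finger opening in mm.
Only numpy, scipy, OpenCV 4.12 (cv2) and the standard library are available. Lean on these libraries where they do the work, as an engineer would, in place of code of your own. Each camera call takes 0.05 s, during which the arm holds its last target. There are 200 camera calls.

## Working session

There is one attempt and no reset: what is moved stays moved. The work goes in short steps, Python scripts to look and compute and a shell command to move; the robot and the scene stay as the last step left them, time stands still between calls to the robot, and variables do not carry over. Pictures are saved under pics/ and viewed, about 8 in all and at most 12, crops included, and the job is handed in when it is done.

```bash
mkdir -p pics; ls
python3 - <<'E'
from cell import env
import cv2,numpy as np
for n in("scene","top"):
    im=env.grab_frame(n); cv2.imwrite(f"pics/{n}0.png",im[:,:,::-1]); m=env.camera_model(n)
    print(n,m)
print(env.get_obs())
E
```

```text
pics
scene {'intrinsics': array([[531.87078018,   0.        , 320.64262296],
       [  0.        , 531.87078018, 239.29197072],
       [  0.        ,   0.        ,   1.        ]]), 'rvec': array([ 1.4945664 ,  2.34687815, -0.67211287]), 'tvec': array([ 286.99309767, -398.73501175, 1702.9804168 ])}
top {'intrinsics': array([[578.01035038,   0.        , 328.30667723],
       [  0.        , 578.01035038, 245.97508065],
       [  0.        ,   0.        ,   1.        ]]), 'rvec': array([ 2.16664452, -2.21634367,  0.0634181 ]), 'tvec': array([ -36.71894496,  554.71615037, 1306.3027425 ])}
{'time': 0.1, 'qpos': array([-1.33298952e+00,  4.23778128e-01,  1.63059394e+00, -5.15634636e-07,
        1.08859647e+00, -1.89824926e-02]), 'joint_velocities': array([ 8.61695211e-05, -1.31369392e-03, -9.13348610e-04, -6.83140780e-05,
        4.26364479e-05,  3.78242471e-04]), 'joint_efforts': array([ 4.01914140e-04, -5.58422363e+01, -2.82446945e+01, -7.48598495e-06,
        3.04283145e-03,  1.88412690e-05]), 'position': array([ 158.66135149, -604.04648714,  244.62256523]), 'eef_rot': array([-4.30244749e-04,  7.91825763e-01, -6.10746664e-01, -5.36800332e-04]), 'wrist_force': array([ 0.75838409,  0.2511784 , -0.03980291]), 'moment': array([-0.01217134, -0.02138342,  0.02209752]), 'finger_gap': 85.25552916202426}
```

View pics/scene0.png

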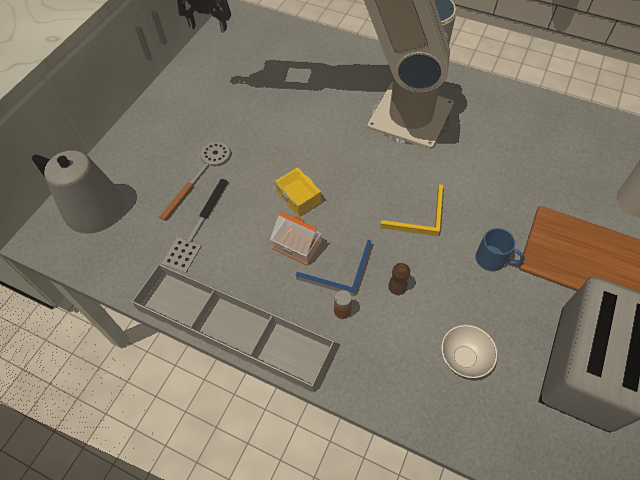

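View pics/top0.png

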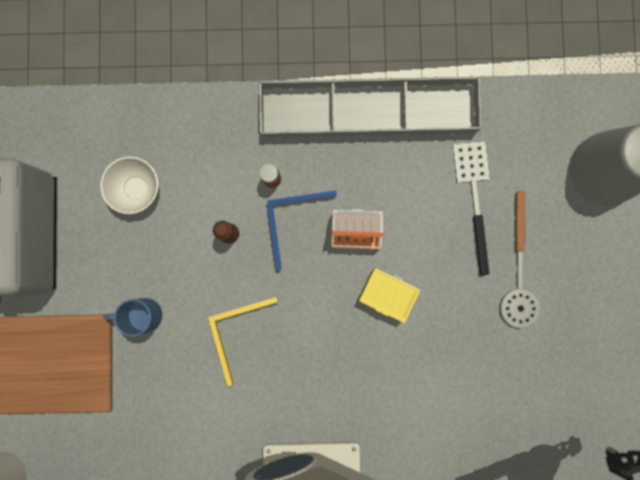

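The top view shows the blue-topped stop (inside corner ~(274,207)) and the clear box with orange band and lid edge at ~(357,230). The yellow box (390,295) and yellow corner (213,320) are look-alikes, so I leave them alone. Next I measure, and confirm with one crop.

```bash
cat > h.py <<'E'
from cell import env
import cv2,numpy as np
def ray(n,uv,z,m=None):
    m=m or env.camera_model(n); R=cv2.Rodrigues(m["rvec"])[0]; K=m["intrinsics"]
    uv=np.atleast_2d(np.array(uv,float)); d=np.c_[uv,np.ones(len(uv))]@np.linalg.inv(K).T@R
    c=-R.T@m["tvec"]; return (c+d*((z-c[2])/d[:,2])[:,None])[:,:2]
def proj(n,P):
    m=env.camera_model(n); return cv2.projectPoints(np.array(P,float).reshape(-1,1,3),m["rvec"],m["tvec"],m["intrinsics"],None)[0][:,0]
def mask(im,lo,hi): return cv2.inRange(cv2.cvtColor(im,cv2.COLOR_RGB2HSV),lo,hi)
E
python3 - <<'E'
from h import *
T=cv2.imread("pics/top0.png")[:,:,::-1].copy(); S=cv2.imread("pics/scene0.png")[:,:,::-1].copy()
for n,im,roi in(("top",T,(250,180,100,110)),("scene",S,(285,230,100,70))):
    x,y,w,h=roi; M=np.zeros(im.shape[:2],np.uint8); M[y:y+h,x:x+w]=mask(im,(105,90,50),(125,255,255))[y:y+h,x:x+w]
    p=np.argwhere(M>0)[:,::-1]; W=ray(n,p,26)
    print(n,len(p))
    # split arms
    if len(p)==0: continue
    pts=W.astype(np.float32); hull=cv2.convexHull(pts); t=cv2.minEnclosingTriangle(hull)[1][:,0]; print("tri",t)
    c=W[np.argmax(W@np.array([1,1.]))]; print("outer",c)
    for nm,s in(("back",(W[:,1]<c[1]-30)&(W[:,0]>c[0]-50)),("side",(W[:,0]<c[0]-45))):
        v=cv2.fitLine(pts[s],cv2.DIST_L2,0,.01,.01).ravel(); print(nm,s.sum(),v,np.ptp(pts[s]@v[:2]))
for n,im,roi in(("top",T,(325,200,65,55)),("scene",S,(262,205,65,65))):
    x,y,w,h=roi; M=np.zeros(im.shape[:2],np.uint8); M[y:y+h,x:x+w]=mask(im,(3,150,100),(17,255,255))[y:y+h,x:x+w]
    k,L,st,ce=cv2.connectedComponentsWithStats(M)
    for i in range(1,k):
        if st[i,4]>8: print(n,st[i],ce[i])
a=cv2.resize(T[170:290,250:400],None,fx=4,fy=4,interpolation=2)
b=cv2.resize(S[195:305,255:385],None,fx=4,fy=4,interpolation=2)
o=np.zeros((600,800,3),np.uint8)
a=cv2.resize(T[185:280,260:400],(590,400),interpolation=2);b=cv2.resize(S[205:300,260:380],(505,400),interpolation=2)
a=cv2.resize(T[185:260,260:390],(520,300),interpolation=2);b=cv2.resize(S[205:275,260:380],(514,300),interpolation=2)
o=o[:, :520];o[:300]=a;o[300:,:514]=b
cv2.imwrite("pics/crop.png",o[:,:,::-1])
E
```

```text
top 593
tri [[680.73224  -74.29454 ]
 [495.625     69.062294]
 [660.3712    89.67966 ]]
outer [659.04756873  85.93957749]
back 234 [ 1.2450082e-01 -9.9221951e-01  6.6740314e+02 -6.6627855e+00] 123.3166
side 222 [9.9211317e-01 1.2534533e-01 5.5852136e+02 7.1913376e+01] 111.1304
scene 427
tri [[683.012   -75.27033]
 [494.27344  69.66206]
 [662.2754   89.52036]]
outer [660.84402405  88.54098461]
back 183 [ 1.2753132e-01 -9.9183452e-01  6.6885547e+02 -4.3157444e+00] 126.140335
side 145 [9.9238616e-01 1.2316523e-01 5.6163214e+02 7.2632828e+01] 111.64902
top [333 232  50  13 430] [356.74186047 238.01627907]
scene [279 212  37  19 163] [297.14110429 220.99386503]
scene [282 253  12   6  14] [287.42857143 255.21428571]
scene [299 261   9   4  10] [303.2 262.7]
```

View pics/crop.png

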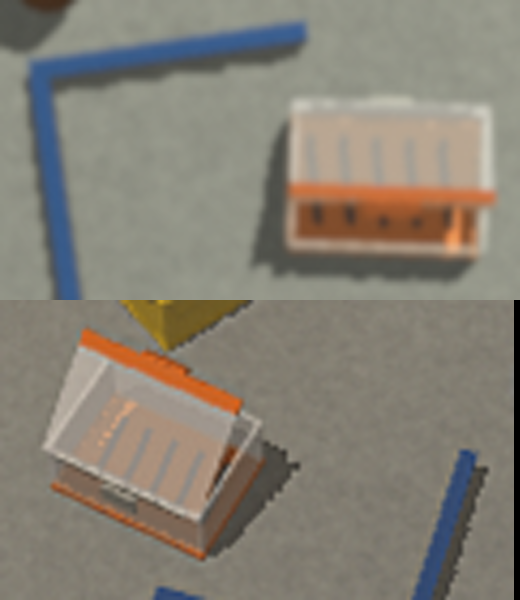

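The crop confirms the clear box with orange band, lid open. Its back rim is at about (333,210)-(383,212) in top, and its foot corners are at (272,249), (307,265), (321,243) in scene. Both pictures also show the blue corner.

```bash
cat >> h.py <<'E'
psi=.125; O=np.array([652.5,78.9]); ex=np.array([np.cos(psi),np.sin(psi)]); ey=np.array([-np.sin(psi),np.cos(psi)])
def cor(p): p=np.atleast_2d(p)-O; return np.c_[p@ex,p@ey]
E
python3 - <<'E'
from h import *
np.set_printoptions(suppress=True,precision=1)
t=ray("top",[(333.2,210.2),(382.7,211.7),(332.2,248),(381,249)],50)
f=ray("scene",[(272.1,248.6),(307.4,265),(321.4,242.8)],0)
for q in(t,f): print(q,cor(q),[np.linalg.norm(q[i]-q[i-1]) for i in range(1,len(q))])
print("c top",t.mean(0),"c foot",(f[0]+f[2])/2)
print("yaw",np.arctan2(*(t[0]-t[1])[[0,1]]*[-1,1]),np.arctan2(*(f[1]-f[0])[[0,1]]*[-1,1]))
# lid edge: triangulate ends: top edge front, scene
import numpy as np
def P(n):
    m=env.camera_model(n); return m["intrinsics"]@np.c_[cv2.Rodrigues(m["rvec"])[0],m["tvec"]]
# left(+y) end, right(-y) end of free edge
a=np.array([[332.3,231.2+3],[383.7,235.2]]).T; b=np.array([[317,300/4.286*0+205+(408-300)/4.286],[279.5,205+(337-300)/4.286]]).T
a=a.astype(float); X=cv2.triangulatePoints(P("top"),P("scene"),a,b.astype(float)); print("lid edge",(X[:3]/X[3]).T)
for nm,px in(("yb",(390,295)),("jar",(270,175)),("mill",(226,232))): print(nm,ray("top",px,50))
E
```

```text
[[ 631.7  -62. ]
 [ 625.8 -172.7]
 [ 547.   -57.9]
 [ 542.3 -166.5]] [[ -38.2 -137.2]
 [ -57.9 -246.3]
 [-121.7 -122.5]
 [-139.9 -229.8]] [np.float64(110.76947033423059), np.float64(139.2033789292596), np.float64(108.76556407933008)]
[[ 625.2 -168.9]
 [ 630.5  -59.1]
 [ 552.1  -54.6]] [[ -58.  -242.4]
 [ -39.  -134.2]
 [-116.2 -120. ]] [np.float64(109.9203554363292), np.float64(78.52512947594155)]
c top [ 586.7 -114.8] c foot [ 588.6 -111.8]
yaw -0.05323195443015303 -0.048890744851376886
lid edge [[ 573.9  -57.2   94. ]
 [ 569.2 -168.1   95.4]]
yb [[ 439.8 -183.6]]
jar [[714.4  78. ]]
mill [[588.2 178.4]]
```

```bash
python3 -m creep '[[0,[30,35,0],[0,0,-0.13]],[0,[60,70,0],[0,0,-0.13]],[0,[90,105,0],[0,0,-0.13]],[0,[120,140,0],[0,0,-0.13]],[0,[150,175,0],[0,0,-0.13]]]' 30
python3 -m creep '[[0,[30,35,0],[0,0,0]],[0,[60,70,0],[0,0,0]],[0,[90,105,0],[0,0,0]],[0,[120,140,0],[0,0,0]],[0,[150,175,0],[0,0,0]]]'
```

```text
time: 0.6
position: [309.5, -427.8, 245.1]
eef_rot: [-0.0, 0.75, -0.661, -0.0]
wrist_force: [0.3, -0.6, 0.3]
finger_gap: 12.3
time: 1.1
position: [459.6, -252.8, 245.2]
eef_rot: [0.0, 0.75, -0.661, -0.0]
wrist_force: [0.5, -0.1, 0.3]
finger_gap: -0.1
```

```bash
python3 -m creep '[[0,[30,35,-20],[0,0,0]],[0,[60,70,-45],[0,0,0]],[0,[90,105,-70],[0,0,0]],[0,[120,140,-100],[0,0,0]],[0,[120,140,-115],[0,0,0]]]'
python3 -m creep '[[0,[0,0,-10],[0,0,0]],[0,[0,0,-18],[0,0,0]],[0,[0,0,-26],[0,0,0]],[0,[0,0,-34],[0,0,0]],[0,[0,0,-40],[0,0,0]]]'
```

```text
time: 1.6
position: [580.8, -111.2, 128.6]
eef_rot: [-0.0, 0.752, -0.66, -0.0]
wrist_force: [0.3, -0.0, 0.0]
finger_gap: -0.4
time: 2.1
position: [578.6, -115.3, 90.4]
eef_rot: [-0.0, 0.75, -0.661, 0.0]
wrist_force: [-0.1, 0.7, 0.9]
finger_gap: 0.2
```

```bash
python3 -m creep '[[0,[-3,0,-5],[0,0,0]],[0,[-6,0,-10],[0,0,0]],[0,[-9,0,-14],[0,0,0]],[0,[-12,0,-18],[0,0,0]],[0,[-14,0,-20],[0,0,0]]]'
python3 -m creep '[[0,[0,0,-1],[0,0,0]],[0,[0,0,-2],[0,0,0]],[0,[0,0,-3],[0,0,0]],[0,[0,0,-3],[0,0,0]],[0,[0,0,-3],[0,0,0]]]'
```

```text
time: 2.6
position: [564.2, -114.4, 69.9]
eef_rot: [0.0, 0.751, -0.661, -0.0]
wrist_force: [1.0, 0.1, 0.7]
finger_gap: -0.1
time: 3.1
position: [564.8, -114.5, 67.9]
eef_rot: [0.0, 0.751, -0.661, -0.0]
wrist_force: [-2.2, 0.1, 6.6]
finger_gap: -0.3
```

```bash
python3 -m creep '[[0,[0,0,30],[0,0,0]],[50,[-10,0,50],[0,0,0]],[50,[-46,3,50],[0,0,0]],[50,[-46,3,50],[0,0,0]],[50,[-46,3,50],[0,0,0]]]'
python3 - <<'E'
from h import *
im=env.grab_frame("scene"); t=env.grab_frame("top")
o=np.vstack([cv2.resize(im[185:285,240:380],(420,300),interpolation=2),cv2.resize(t[185:285,260:400],(420,300),interpolation=2)]); cv2.imwrite("pics/b.png",o[:,:,::-1])
E
```

```text
time: 3.6
position: [518.6, -111.5, 117.6]
eef_rot: [-0.0, 0.75, -0.661, 0.0]
wrist_force: [0.5, -0.7, 0.4]
finger_gap: 49.9
```

View pics/b.png

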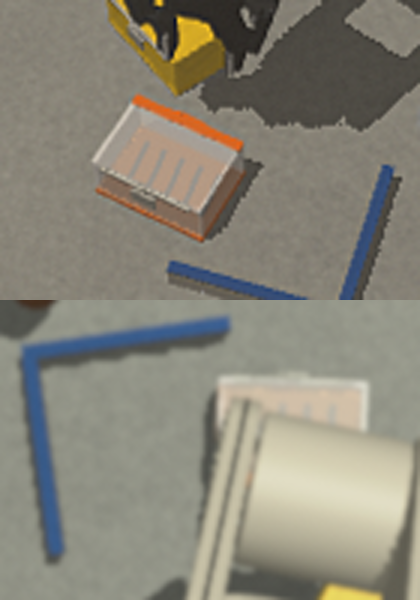

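Picture: the lid lies shut and the box hasn't moved (foot corner still at scene (272,249)). Now I go down in front of it and push along the stop's x.

```bash
python3 -m creep '[[50,[0,0,-30],[0,0,0]],[50,[0,0,-60],[0,0,0]],[50,[0,0,-85],[0,0,0]],[50,[0,0,-96],[0,0,0]],[50,[0,0,-96],[0,0,0]]]'
python3 -m creep '[[50,[6,0.8,0],[0,0,0]],[50,[12,1.5,0],[0,0,0]],[50,[18,2.3,0],[0,0,0]],[50,[24,3,0],[0,0,0]],[50,[30,3.8,0],[0,0,0]]]'
python3 -m creep '[[50,[6,0.8,0],[0,0,0]],[50,[12,1.5,0],[0,0,0]],[50,[18,2.3,0],[0,0,0]],[50,[24,3,0],[0,0,0]],[50,[30,3.8,0],[0,0,0]]]'
python3 -m creep '[[50,[-10,-1.3,0],[0,0,0]],[50,[-20,-2.5,30],[0,0,0]],[50,[-20,-2.5,80],[0,0,0]],[50,[-20,-32,100],[0,0,-0.14]],[50,[-20,-72,100],[0,0,-0.28]]]'
```

```text
time: 4.2
position: [518.4, -111.3, 19.8]
eef_rot: [0.001, 0.751, -0.661, -0.001]
wrist_force: [-0.4, -0.0, 0.7]
finger_gap: 49.9
time: 4.7
position: [549.4, -107.7, 21.8]
eef_rot: [-0.0, 0.75, -0.661, 0.0]
wrist_force: [-1.9, -0.9, -0.1]
finger_gap: 49.9
time: 5.2
position: [579.1, -103.7, 21.2]
eef_rot: [0.0, 0.751, -0.661, -0.0]
wrist_force: [-2.2, -1.2, 0.3]
finger_gap: 49.9
time: 5.7
position: [560.8, -176.1, 125.2]
eef_rot: [0.002, -0.65, 0.76, -0.003]
wrist_force: [0.6, -0.2, 0.8]
finger_gap: 50.0
```

```bash
python3 -m creep '[[40,[15,-10,0],[0,0,0.14]],[40,[30,-20,0],[0,0,0.28]],[40,[45,-30,0],[0,0,0.42]],[40,[60,-40,0],[0,0,0.56]],[40,[78,-50,0],[0,0,0.7]]]'
python3 -m creep '[[40,[0,0,0],[0,0,0.14]],[40,[0,0,0],[0,0,0.28]],[40,[0,0,0],[0,0,0.42]],[40,[0,0,0],[0,0,0.56]],[40,[0,0,0],[0,0,0.7]]]'
python3 -m creep '[[40,[0,0,0],[0,0,0.14]],[40,[0,0,0],[0,0,0.28]],[40,[0,0,0],[0,0,0.42]],[40,[0,0,0],[0,0,0.45]],[40,[0,0,0],[0,0,0.45]]]'
python3 - <<'E'
from h import *
im=env.grab_frame("scene"); t=env.grab_frame("top"); cv2.imwrite("pics/s1.png",im[:,:,::-1])
o=np.vstack([cv2.resize(im[195:295,250:390],(420,300),interpolation=2),cv2.resize(t[185:285,260:400],(420,300),interpolation=2)]); cv2.imwrite("pics/c.png",o[:,:,::-1])
E
```

```text
time: 6.2
position: [636.7, -226.4, 121.2]
eef_rot: [-0.0, 0.873, -0.488, 0.0]
wrist_force: [0.0, -0.2, -0.4]
finger_gap: 40.0
time: 6.7
position: [636.3, -225.9, 121.2]
eef_rot: [-0.0, 0.987, -0.158, 0.0]
wrist_force: [0.5, -0.7, -0.5]
finger_gap: 39.8
time: 7.2
position: [636.5, -225.9, 121.3]
eef_rot: [0.0, 0.998, 0.062, 0.0]
wrist_force: [0.2, 0.5, 0.1]
finger_gap: 39.8
```

View pics/c.png

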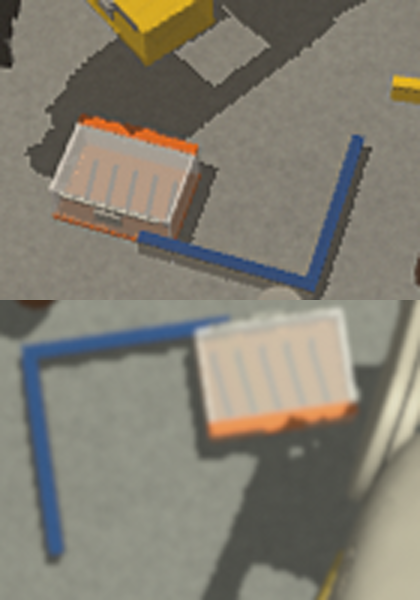

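Run:
```python
from h import *
np.set_printoptions(suppress=True,precision=1)
t=ray("top",[(325.2,196.3),(375.2,188.5),(379.3,219.7),(330,231)],54); print(cor(t),cor(t).mean(0))
f=ray("scene",[(250+55/3,195+218/3)],0);print(cor(f))
print(cor(env.get_obs()["position"][:2]))
```

```text
[[  -5.2 -124.1]
 [  -4.3 -237.2]
 [ -74.9 -235.6]
 [ -83.7 -123.2]] [ -42. -180.]
[[   0.3 -231. ]]
[[ -53.7 -300.4]]
```

```bash
python3 -m creep '[[40,[5,1,-30],[0,0,0]],[40,[5,1,-60],[0,0,0]],[40,[5,1,-90],[0,0,0]],[40,[5,1,-99],[0,0,0]],[40,[5,1,-99],[0,0,0]]]'
python3 -m creep '[[40,[-2,15,0],[0,0,0]],[40,[-4,30,0],[0,0,0]],[40,[-5.5,43,0],[0,0,0]],[40,[-6.2,50,0],[0,0,0]],[40,[-7.2,58,0],[0,0,0]]]'
python3 -m creep '[[40,[-1,8,0],[0,0,0]],[40,[-2,16,0],[0,0,0]],[40,[-3,24,0],[0,0,0]],[40,[-4,32,0],[0,0,0]],[40,[-5,40,0],[0,0,0]]]'
python3 -m creep '[[40,[-1,8,0],[0,0,0]],[40,[-2,16,0],[0,0,0]],[40,[-3,24,0],[0,0,0]],[40,[-4,32,0],[0,0,0]],[40,[-5,40,0],[0,0,0]]]'
python3 -c "
from h import *
print(cor(env.get_obs()['position'][:2]))"
```

```text
time: 7.8
position: [640.7, -224.5, 20.8]
eef_rot: [-0.001, 0.998, 0.062, -0.001]
wrist_force: [0.0, -0.6, -0.2]
finger_gap: 39.9
time: 8.3
position: [635.2, -166.2, 23.2]
eef_rot: [0.001, 0.998, 0.063, 0.001]
wrist_force: [0.7, -3.5, 1.0]
finger_gap: 40.4
time: 8.8
position: [629.4, -126.3, 22.2]
eef_rot: [0.0, 0.998, 0.063, -0.0]
wrist_force: [0.4, -3.3, 1.4]
finger_gap: 40.4
time: 9.3
position: [624.4, -86.2, 22.3]
eef_rot: [-0.0, 0.998, 0.063, -0.0]
wrist_force: [1.3, -2.9, 0.7]
finger_gap: 40.1
[[ -48.45671516 -160.30231734]]
```

```bash
python3 -m creep '[[40,[-1,7,0],[0,0,0]],[40,[-2,14,0],[0,0,0]],[40,[-2.7,21,0],[0,0,0]],[40,[-3.5,28,0],[0,0,0]],[40,[-4.2,33,0],[0,0,0]]]'
python3 -m creep '[[40,[-0.2,1,0],[0,0,0]],[40,[-0.3,2,0],[0,0,0]],[40,[-0.4,3,0],[0,0,0]],[40,[-0.5,4,0],[0,0,0]],[40,[-0.6,5,0],[0,0,0]]]'
python3 -c "
from h import *
print(cor(env.get_obs()['position'][:2]))"
```

```text
time: 9.8
position: [620.2, -53.2, 22.3]
eef_rot: [-0.0, 0.998, 0.063, -0.0]
wrist_force: [-0.1, -2.2, 0.2]
finger_gap: 40.2
time: 10.3
position: [619.7, -50.1, 22.4]
eef_rot: [0.001, 0.998, 0.063, -0.0]
wrist_force: [-1.6, -13.0, 2.1]
finger_gap: 40.0
[[ -48.66670653 -123.90311036]]
```

```bash
python3 -m creep '[[40,[0,-10,0],[0,0,0]],[40,[3,-25,0],[0,0,0]],[40,[3,-25,40],[0,0,0]],[40,[3,-25,80],[0,0,-0.1]],[50,[3,-25,100],[0,0,-0.24]]]'
python3 -m creep '[[50,[-10,10,0],[0,0,-0.14]],[50,[-30,30,0],[0,0,-0.28]],[50,[-50,50,0],[0,0,-0.42]],[50,[-70,65,0],[0,0,-0.56]],[50,[-87,79,0],[0,0,-0.7]]]'
python3 -m creep '[[50,[0,0,0],[0,0,-0.14]],[50,[0,0,0],[0,0,-0.28]],[50,[0,0,0],[0,0,-0.42]],[50,[0,0,0],[0,0,-0.56]],[50,[0,0,0],[0,0,-0.63]]]'
python3 - <<'E'
from h import *
print(cor(env.get_obs()['position'][:2]))
im=env.grab_frame("scene"); t=env.grab_frame("top")
o=np.vstack([cv2.resize(im[210:310,280:420],(420,300),interpolation=2),cv2.resize(t[185:285,240:380],(420,300),interpolation=2)]); cv2.imwrite("pics/d.png",o[:,:,::-1])
E
```

```text
time: 10.8
position: [624.4, -75.1, 125.4]
eef_rot: [-0.0, 0.998, -0.06, 0.002]
wrist_force: [0.7, -0.3, 0.1]
finger_gap: 49.7
time: 11.3
position: [534.8, 5.1, 122.3]
eef_rot: [-0.0, 0.917, -0.399, -0.0]
wrist_force: [-0.3, 0.3, -0.3]
finger_gap: 49.9
time: 11.8
position: [536.0, 4.5, 122.4]
eef_rot: [-0.0, 0.749, -0.663, -0.0]
wrist_force: [0.1, 0.1, -0.3]
finger_gap: 50.1
[[-124.8499576   -59.30943822]]
```

View pics/d.png

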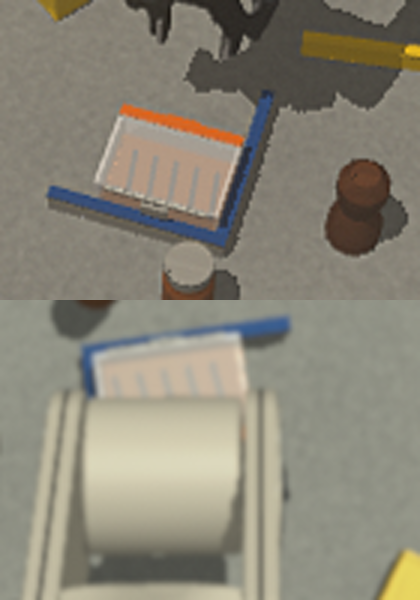

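The box lies in the corner, with a small gap at the back rail. Now the final push along x.

```bash
python3 -m creep '[[50,[0,0,-30],[0,0,0]],[50,[0,0,-60],[0,0,0]],[50,[0,0,-90],[0,0,0]],[50,[0,0,-100],[0,0,0]],[50,[0,0,-100],[0,0,0]]]'
python3 -m creep '[[50,[6,0.8,0],[0,0,0]],[50,[12,1.5,0],[0,0,0]],[50,[18,2.3,0],[0,0,0]],[50,[24,3,0],[0,0,0]],[50,[28,3.5,0],[0,0,0]]]'
python3 -m creep '[[50,[1,0.1,0],[0,0,0]],[50,[2,0.2,0],[0,0,0]],[50,[3,0.4,0],[0,0,0]],[50,[4,0.5,0],[0,0,0]],[50,[5,0.6,0],[0,0,0]]]'
python3 -c "
from h import *
print(cor(env.get_obs()['position'][:2]))"
```

```text
time: 12.4
position: [534.9, 4.8, 21.1]
eef_rot: [0.001, 0.751, -0.661, -0.001]
wrist_force: [-0.7, -1.0, 0.6]
finger_gap: 50.2
time: 12.9
position: [565.0, 8.7, 23.0]
eef_rot: [-0.001, 0.751, -0.661, 0.001]
wrist_force: [-0.3, 0.1, 0.0]
finger_gap: 49.8
time: 13.4
position: [567.2, 9.2, 21.9]
eef_rot: [0.001, 0.75, -0.661, -0.001]
wrist_force: [-6.3, -0.6, 3.0]
finger_gap: 50.1
[[-93.28874371 -58.54866739]]
```

```bash
python3 -m creep '[[50,[1,0.1,0],[0,0,0]],[50,[2,0.2,0],[0,0,0]],[50,[3,0.4,0],[0,0,0]],[50,[3,0.4,0],[0,0,0]],[50,[3,0.4,0],[0,0,0]]]'
python3 -m creep '[[50,[-5,-1,0],[0,0,0]],[50,[-25,-3,0],[0,0,0]],[50,[-25,-3,40],[0,0,0]],[50,[-25,-3,85],[0,0,0]],[50,[-25,-40,120],[0,0,0]]]'
python3 -m creep '[[0,[-20,-40,20],[0,0,0]],[0,[-40,-80,40],[0,0,0]],[0,[-60,-120,50],[0,0,0]],[0,[-80,-160,50],[0,0,0]],[0,[-100,-200,50],[0,0,0]]]'
python3 - <<'E'
from h import *
im=env.grab_frame("scene"); t=env.grab_frame("top")
o=np.vstack([cv2.resize(im[220:310,290:400],(489,400),interpolation=2)[:300*1],cv2.resize(t[185:270,255:375],(424,300),interpolation=2)[:, :424]] if 0 else [cv2.resize(im[225:300,290:400],(440,300),interpolation=2),cv2.resize(t[185:260,255:365],(440,300),interpolation=2)]); cv2.imwrite("pics/e.png",o[:,:,::-1])
E
```

```text
time: 13.9
position: [567.2, 9.2, 21.0]
eef_rot: [0.003, 0.75, -0.661, -0.003]
wrist_force: [-11.8, -3.4, 0.9]
finger_gap: 49.6
time: 14.4
position: [548.1, -27.7, 144.1]
eef_rot: [-0.001, 0.752, -0.659, 0.001]
wrist_force: [0.8, -1.1, 0.6]
finger_gap: 50.0
time: 14.9
position: [446.8, -231.6, 192.8]
eef_rot: [-0.0, 0.751, -0.661, 0.002]
wrist_force: [1.4, -0.3, -0.3]
finger_gap: -0.2
```

View pics/e.png

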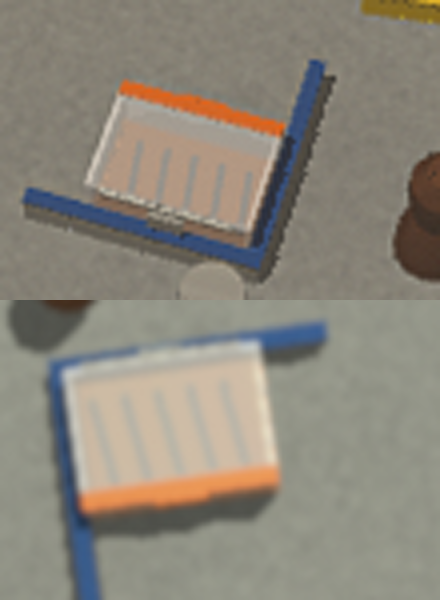

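Run:
```python
from h import *
np.set_printoptions(suppress=True,precision=1)
t=ray("top",[(271,202.3),(320.5,195.5),(325,230.5),(275.5,238.3)],54); c=cor(t); print(c,c.mean(0))
print("yaw rel",[np.arctan2(-(c[i]-c[j])[0],(c[i]-c[j])[1]) for i,j in((0,1),(3,2))],np.arctan2(*(c[0]-c[3])[::-1]))
s=ray("scene",[(290+87/4,225+186/4),(290+249/4,225+235/4),(290+121/4,225+82/4),(290+287/4,225+125/4)],54); c=cor(s); print(c,c.mean(0))
# expected pixels of lid corners if flush & shut (crop coordinates)
L=[[0,0],[0,-110],[-80,-110],[-80,0]]; W=np.array([np.r_[O+a*ex+b*ey,54] for a,b in L])
print((proj("scene",W)-[290,225])*4,(proj("top",W)-[255,185])*4)
```

```text
[[  -0.7   -2.4]
 [  -1.9 -114. ]
 [ -80.9 -112.4]
 [ -82.    -0.9]] [-41.4 -57.4]
yaw rel [np.float64(-0.010348538160798908), np.float64(0.009064336010619402)] -0.01834779644796376
[[   2.8 -106.2]
 [   4.9    1.5]
 [ -76.8 -109.5]
 [ -78.5    2.6]] [-36.9 -52.9]
[[248.9 227.7]
 [ 82.7 180.7]
 [121.8  77.8]
 [283.8 122. ]] [[ 59.5  68.6]
 [254.5  39.7]
 [275.5 180.9]
 [ 79.8 210. ]]
```

```bash
python3 -c "
from cell import env
o=env.get_obs();print(o['time'],o['wrist_force'],env.hand_in())"
```

```text
the job is handed in; nothing more can be done
15.0 [1.06640627 0.21399225 0.61852218] None
```

I closed the lid and pushed the box into the blue-topped corner stop, then handed the job in at 15.0 s of the 64 s allowed. The hand-in gives no verdict.

**What I did:** I pressed the lid shut with the closed fingertips, reaching 6.6 N. Two-finger pushes then squared the box up, slid it into the side rail (13 N at contact), and seated it against the back rail (12 N).

**Last checks, in the stop's frame:**

| | x (mm) | y (mm) |
|---|---|---|
| Top camera | -41.4 | -57.4 |
| Scene camera | -36.9 | -52.9 |
| Mean of the two | -39 | -55 |
| Target | -40 | -55 |

- **Position:** the two views disagree by about 4.5 mm on each axis, as much as 2 mm calibration and hand-read pixels would explain. Each is inside the limits, but the scene camera's x is only 0.9 mm inside.
- **Turn:** the box is within about 0.02 rad of the stop.
- **Lid:** it looks shut in both views. I did not measure its angle directly or press it again after the pushes.
- **Surroundings:** the arm was well clear of everything at hand-in. The jar and mill looked undisturbed in the last view, and the arm never went near the spatula, strainer, mug or bowl. I did not re-measure any of them.

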